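Shut off the marked air valve in the bench manifold box

TASK

Slide the blue cover of the air manifold box fully back (it has a black lip to push against) to reveal the two valve handles, then push the red handle with the yellow band round until it is fully shut, at its stop across its pipe. Nothing needs gripping: lift or carry nothing, and leave the blue handle and the loose things on and around the box where they are. Leave the cover open.

Things in the scene. Friction and masses are not known exactly. Their poses are not given: they have to be found in the camera images.
- manifold_box: grey air manifold box fixed to the bench, 260 (its x) x 300 (its y) x 46 mm; origin at the centre of its underside. x points to its rear, away from the robot (yaw within 0.35 rad), y to its left, z up. A dark base plate 6 mm thick reaches 55 mm out beyond each side as a ledge. Front half: open bay with two valves. Rear half: closed deck, 46 mm high. Side guides stand 54 mm high
- bay_floor (a point): middle of the floor of the box's front bay, 6 mm above the bench. The bay spans local x -124 to -4 mm and y -144 to +144 mm of the box frame, under the cover at the start; rim 46 mm, side guides (10 mm wide) 54 mm above the bench
- cover_plate (a joint): slide of the blue cover, m along the box's x: 0 = bay covered, 0.125 = pushed fully back over the rear deck, at its stop. Starts at 0 to 0.03, stays where it is left, takes about 2 N to slide, cannot lift off. The cover is 132 mm long (x), 276 mm wide (y), upper face 52 mm above the bench; at 0 it spans box x -130 to +2 mm
- cover_lip (a point): middle of the front face (towards the robot) of the black upstanding lip on the cover, 63 mm above the bench. The lip is 160 mm long across the box (y), 10 mm thick (x) and stands 52 to 74 mm high; this point lies at box x = -102 mm + cover_plate, y = 0
- red_lever_arm (a joint): angle of the marked handle, red with a yellow band near its tip, rad: 0 = open, pointing to the box's front (-x), in line with its brass pipe; pi/2 = shut, at its stop, pointing to the box's left (+y), across the pipe. Turns clockwise from above, starts at 0 to 0.3, stays where it is left, resists with about 0.12 N m (2.5 N pushed 50 mm from its axis)
- red_axis (a point): the red handle's pivot axis (upright), at the handle's mid-height, 34 mm above the bench. It lies at local x = -30 mm and local y = either -74 mm or +60 mm: the red and the blue valve may have changed places
- red_tip (a point): free end of the red handle, 65 mm from its axis, 34 mm high. The handle is a straight bar 14 mm wide, 28 to 41 mm high, from 9 to 65 mm from the axis; the hub is 22 mm across and 44 mm high at most
- blue_axis (a point): pivot axis of the plain blue valve handle, in the other of the two places; same sizes as the red one; must not be turned
- blue_tip (a point): free end of the blue handle, 65 mm from its axis; the handle starts 0 to 0.3 rad from pointing to the front of the box, in the same sense as the red one
- coupler: loose brass coupling, 24 mm across, 36 mm tall, standing on the box's right-hand ledge (about local y -178 mm); origin at its foot; leave it
- steel_plug: loose steel plug, 22 mm across, 30 mm tall, standing on the box's left-hand ledge (about local y +178 mm); origin at its foot; leave it
- bush: loose steel ring, 44 mm across, 35 mm tall, standing on the bench in front of the box (its centre 65 to 85 mm ahead of the front wall); origin at its foot; leave it
- shaft: loose steel cylinder, 30 mm across, 70 mm tall, standing on the bench to the right; origin at its foot; leave it
- micrometer_stand: grey cast stand holding a micrometer, 150 x 90 mm foot, 155 mm tall, on the bench to the left; origin under its foot; leave it
- gauge_rack: wooden block 100 x 60 x 30 mm holding green and red plug gauges, 105 mm tall in all, on the bench to the right; origin under its foot; leave it

How it is judged:
On the way, in this order (a step that is already met when the one before it is completed fails the run):
1. the cover is slid fully back, the red handle still open (value of joint cover_plate above 0.11 m and value of joint red_lever_arm below 0.6 rad), for 0.1 s.
2. the red handle is pushed shut (value of joint red_lever_arm above 1.45 rad), for 0.2 s.
At the end, for the whole second after the job is handed in: The cover stands at least 110 mm back (of 125), the red handle is turned to at least 1.45 rad (of 1.57) and at rest, the blue handle's tip is within 12 mm of where it started and each loose thing within 15 mm (value of joint cover_plate above 0.11 m and value of joint red_lever_arm above 1.45 rad and distance of blue_tip from where it was at the start of the episode below 0.012 m and velocity of joint red_lever_arm below 0.05 rad/s and distance of each of coupler, steel_plug, bush, shaft, micrometer_stand, gauge_rack from where it was at the start of the episode below 0.015 m); the robot touches nothing.
It fails at once if the blue handle is turned (its tip moves more than 12 mm) (distance of blue_tip from where it was at the start of the episode above 0.012 m).
It fails at once if a loose thing is lifted, carried or pushed more than 15 mm (distance of any of coupler, steel_plug, bush, shaft, micrometer_stand, gauge_rack from where it was at the start of the episode above 0.015 m).
It also fails if it takes over 42 s, if anything falls off the work surface, if the arm or the gripper's body presses on something with over 40 N, if the wrist force passes 120 N, or if a joint passes its speed limit or range.

ROBOT

A 7-joint arm with a two-finger parallel gripper is mounted at the origin on the work surface. World frame = base frame: x ahead of the robot, y to its left, z up, the work surface at z = 0. Lengths are in m, angles in rad, forces in N, time in s.
With the tool pointing down it reaches from about 0.4 to 0.875 m from the base axis. Payload 19.3 kg.
Tool frame: the origin (TCP) lies at the very end of the fingers, on their centre line; the grasp point (between the pads) lies 19 mm behind it; z points along the fingers, y is the direction in which the jaws open and shut (so a half turn about z gives the same grasp; the last joint's range is limited). The gripper opens to 85 mm and grips with 20 to 120 N. Pads are 22 mm wide; open, the fingers measure 114 mm over their backs; the gripper's body (76 mm by 85 mm) begins 54 mm behind the grasp point. The pads swing forward as they close: fully open they stand 13 mm farther back than shut.
Start: joints at [-0.07, 0.521, -0.036, 1.599, 0.021, 1.021, -0.113], TCP at [0.625, -0, 0.231] pointing down, gripper open.
Joint ranges: [-2.91, 2.91], [-0.3, 2.13], [-1.5, 1.42], [0.17, 2.43], [-1.26, 4.41], [0.16, 1.93], [-2.52, 2.52]. Speed limits (rad/s): [1.89, 1.89, 2.39, 2.39, 3.01, 3.01, 3.01].

INTERFACE

Orientations are given as [roll, pitch, yaw] about the fixed x, y, z axes, in that order (R = Rz(yaw) Ry(pitch) Rx(roll)).
In Python, from workcell import bot, vision, job_done gives the robot as it stands.
- The arm moves only by the tool arm_command, never from a script. Its arguments are lists of equal length, an entry for each row: "gripper": the finger opening in cm, from 0 to 8.54; "slide": the shift along the tool's x, y, z in cm, a list of three; "turn": the turn, a rotation vector about the tool's x, y, z in degrees, a list of three. A call has 1 to 5 rows; each row is the pose to reach, as a shift and turn from the pose commanded when the call began, along the tool's axes at that moment; what a row does not reach only later rows make up. A row lasts 1/8 s, in which the tool goes at most 62.5 mm and 10.7 degrees, less where a joint would pass 70% of its speed; a pose out of reach is approached as far as the arm can. A call with a gripper value outside its range is refused whole. The fingers move at their own pace and stop on an object; "force" is the grip in N (left out, the last holds). Time passes only in rows, so rows that repeat a pose let the fingers close. It gives the time, the measured TCP pose, the force and the opening at its end, in the units of the state.
- bot.observe(): the state, without advancing time (a new reading comes with each control period).
- vision.grab_frame(name): name is "scene" or "side" or "wrist"; returns the picture (384x512x3 uint8, blue, green, red); there is no depth.
- vision.camera_model(name): a dict with "mtx" (3x3 intrinsics, pixels), "T" (4x4, takes a point from camera to world coordinates). Camera axes: x right, y down, z forward; pixel columns grow to the right and rows downward; lengths in m; the calibration is good to about 2 mm. A picture is of the moment at which its call begins: read the wrist's pose just before it. camera_model takes no time and is no camera call; for the wrist camera it gives the pose at the moment of the call.
- job_done(): hands the job in, once; it reports no verdict.
The state is a dict: "clock": time; "qpos": joint angles; "qd": joint speeds; "joint_efforts": joint torques, N m; "position": TCP position; "tool_rot": TCP orientation; "force": force on the tool from outside, world axes, zero at the start; "moment": the same for the moment, N m; "grip_width": finger opening in m.
Only numpy, scipy, OpenCV 4.12 (cv2) and the standard library are available. Lean on these libraries where they do the work, as an engineer would, in place of code of your own. Each camera call takes 0.05 s, during which the arm holds its last target. There are 200 camera calls.

## Working session

There is one attempt and no reset: what is moved stays moved. The work goes in short steps, Python scripts to look and compute and a tool call to move; the robot and the scene stay as the last step left them, time stands still between calls to the robot, and variables do not carry over. Pictures are saved under pics/ and viewed, about 8 in all and at most 12, crops included, and the job is handed in when it is done.

Besides the shell and the picture viewer there is one more tool, called by a JSON object that holds its "fn" and its "kwargs". arm_command: Moves the arm, as the interface text tells. Its arguments: {"type":"object","properties":{"gripper":{"type":"array","items":{"type":"number"}},"slide":{"type":"array","items":{"type":"array","items":{"type":"number"}}},"turn":{"type":"array","items":{"type":"array","items":{"type":"number"}}},"force":{"type":"number"}},"required":["gripper","slide","turn"]}

```bash
mkdir -p pics; python3 - <<'E'
from workcell import bot, vision
import cv2,numpy as np
s=bot.observe(); print({k:np.round(s[k],3) for k in ("clock","position","tool_rot","grip_width")})
for n in("scene","wrist"):
    c=vision.camera_model(n); f=vision.grab_frame(n); cv2.imwrite(f"pics/{n}0.png",f); np.savez(f"pics/{n}0.npz",mtx=c["mtx"],T=c["T"]); print(n,np.round(c["mtx"],1).tolist(),np.round(c["T"],3).tolist())
a=cv2.imread("pics/scene0.png")
cv2.imwrite("pics/v1.png",cv2.resize(a,(800,600)))
E
```

```text
{'clock': np.float64(0.0), 'position': array([ 0.625, -0.   ,  0.231]), 'tool_rot': array([-3.14 ,  0.   ,  1.571]), 'grip_width': np.float64(0.086)}
scene [[478.6, 0.0, 260.0], [0.0, 478.6, 196.9], [0.0, 0.0, 1.0]] [[-0.69, 0.557, -0.462, 1.326], [0.723, 0.523, -0.451, 0.742], [-0.01, -0.645, -0.764, 1.348], [0.0, 0.0, 0.0, 1.0]]
wrist [[291.2, 0.0, 257.2], [0.0, 291.2, 190.2], [0.0, 0.0, 1.0]] [[1.0, -0.001, -0.002, 0.624], [-0.002, -0.948, -0.319, 0.083], [-0.001, 0.319, -0.948, 0.374], [0.0, 0.0, 0.0, 1.0]]
```

View pics/v1.png

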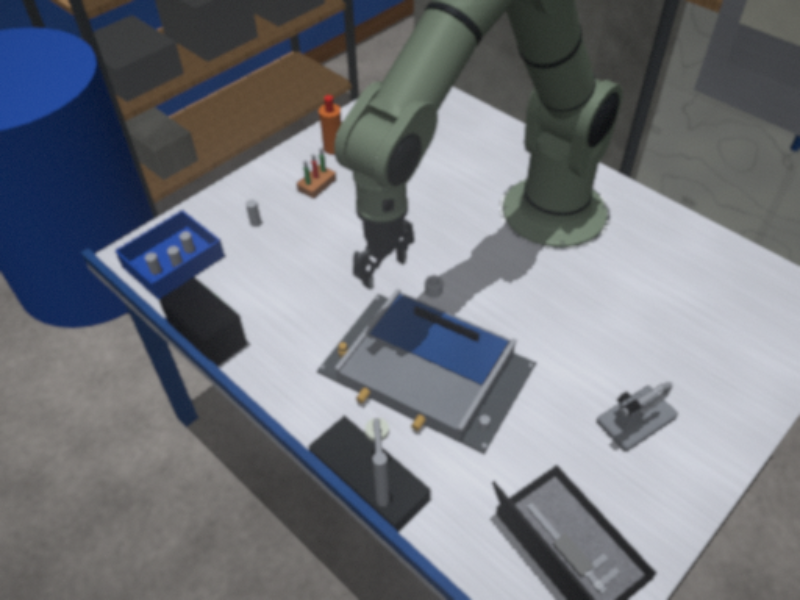

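View pics/wrist0.png

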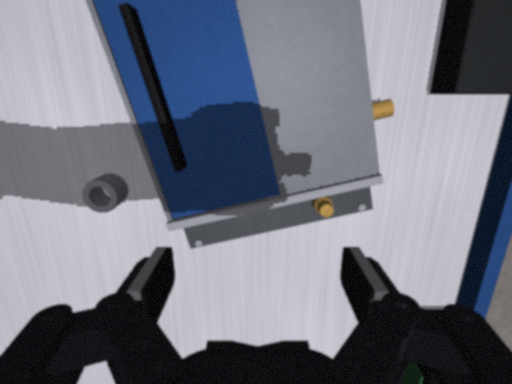

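The wrist view (512 px wide) shows the lip running from (128,8) to (180,168), the bush at (102,193) and the coupler at (324,207). In the wrist view, +x is right and +y is up. Next I measure the lip and the cover.

```bash
cat > h.py <<'E'
import numpy as np,cv2
def ray(d,p,z):
    p=np.atleast_2d(p).astype(float); K,T=d["mtx"],d["T"]
    v=np.c_[p,np.ones(len(p))]@np.linalg.inv(K).T@T[:3,:3].T; o=T[:3,3]
    return o+v*((z-o[2])/v[:,2])[:,None]
def box(yaw,o,p):  # world xy -> box xy
    c,s=np.cos(yaw),np.sin(yaw); return (np.asarray(p)[...,:2]-o)@np.array([[c,-s],[s,c]])
def world(yaw,o,p):
    c,s=np.cos(yaw),np.sin(yaw); return np.asarray(p)@np.array([[c,s],[-s,c]])+o
E
python3 - <<'E'
from h import *
d=np.load("pics/wrist0.npz"); f=cv2.imread("pics/wrist0.png")
v=f.max(2); m=((v<38)*255).astype(np.uint8); m[200:]=0; m[:,:100]=0; m[:,230:]=0
n,l,st,c=cv2.connectedComponentsWithStats(m)
i=1+np.argmax(st[1:,4]); print(st[i],c[i])
r=cv2.minAreaRect(np.argwhere(l==i)[:,::-1].astype(np.float32)); b=cv2.boxPoints(r); print(b.round(1).tolist()); print(ray(d,b,.074).round(4).tolist())
hsv=cv2.cvtColor(f,cv2.COLOR_BGR2HSV)
mb=cv2.inRange(hsv,(100,120,20),(130,255,255)); mb[:,400:]=0; mb[240:]=0
# cover left & right edge points by rows
for y in(30,60,90,120,150,180):
    x=np.flatnonzero(mb[y]); a,b=x[0],x[-1]; print(y,a,b,ray(d,[[a,y],[b,y]],.052).round(4)[:,:2].tolist())
# steel-plug/coupler ends etc
ds=np.load("pics/scene0.npz"); s=.64
for nm,p,z in(("guideL",(515,341),.054),("boxrear L",(462,430),.054),("bush",(433,286),.02),("plug",(485,420),.02),("box R rear",(338,367),.054),("shaft",(253,213),.04)): print(nm,ray(ds,np.array(p)*s,z).round(3)[0])
print("guideR wrist",ray(d,[[168,226],[382,180]],.054).round(4).tolist(), "bush",ray(d,[[102,193]],.035).round(3))
E
```

```text
[ 120    4   67  167 2213] [153.63533665  86.800723  ]
[[119.4000015258789, 6.199999809265137], [132.3000030517578, 1.899999976158142], [187.89999389648438, 167.39999389648438], [175.0, 171.6999969482422]]
[[0.5, 0.1567, 0.074], [0.5121, 0.16, 0.074], [0.5499, 0.0082, 0.074], [0.5358, 0.0034, 0.074]]
30 105 241 [[0.4736, 0.1417], [0.6075, 0.1414]]
60 115 248 [[0.4792, 0.1146], [0.6141, 0.1144]]
90 127 255 [[0.4872, 0.0858], [0.6211, 0.0856]]
120 137 262 [[0.4936, 0.0552], [0.6285, 0.055]]
150 149 268 [[0.5027, 0.0226], [0.6353, 0.0224]]
180 159 276 [[0.51, -0.0123], [0.6448, -0.0125]]
guideL [0.45  0.216 0.054]
boxrear L [0.698 0.279 0.054]
bush [ 0.43  -0.043  0.02 ]
plug [0.631 0.285 0.02 ]
box R rear [ 0.762 -0.014  0.054]
shaft [ 0.574 -0.538  0.04 ]
guideR wrist [[0.5153, -0.0697, 0.054], [0.766, -0.0121, 0.054]] bush [[ 0.432 -0.034  0.035]]
```

Box yaw is about 0.235, its origin about (0.606, 0.105), and the cover starts at about 0.01. These agree with the given sizes. I move in front of the lip with the fingers shut.

{"fn": "arm_command", "kwargs": {"gripper": [0, 0, 0, 0, 0], "slide": [[2, -4, 2], [4, -9, 5], [6, -13, 8], [7.3, -15, 10], [7.3, -15, 12]], "turn": [[0, 0, -5], [0, 0, -10], [0, 0, -13.5], [0, 0, -13.5], [0, 0, -13.5]]}}

```text
clock: 0.72
position: [0.4736, 0.0739, 0.1108]
tool_rot: [-3.141, -0.0, 1.808]
force: [1.1, 0.5, -0.7]
grip_width: 0.0002
```

{"fn": "arm_command", "kwargs": {"gripper": [0, 0, 0], "slide": [[0, 0, 3], [0, 0, 5], [0, 0, 5]], "turn": [[0, 0, 0], [0, 0, 0], [0, 0, 0]]}}

```text
clock: 1.1
position: [0.4741, 0.0729, 0.0603]
tool_rot: [-3.139, -0.0, 1.807]
force: [-0.6, -0.5, 0.1]
grip_width: 0.0002
```

```bash
python3 - <<'E'
from workcell import bot, vision
import cv2,numpy as np
print(bot.observe()["position"])
cv2.imwrite("pics/w1.png",vision.grab_frame("wrist"))
E
```

```text
[0.47411115 0.07286707 0.06025268]
```

View pics/w1.png

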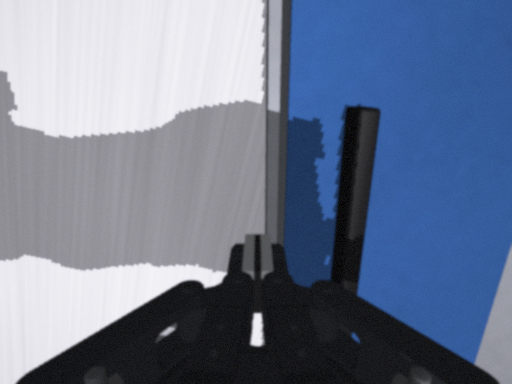

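The closed fingertips (258,240) stand just ahead of the cover's front edge. The lip is to the right, from (360,110) to (345,285), square to the tool. I push along tool +y.

{"fn": "arm_command", "kwargs": {"gripper": [0, 0, 0, 0, 0], "slide": [[0, 2.5, 0], [0, 5, 0], [0, 7.5, 0], [0, 10, 0], [0, 12, 0]], "turn": [[0, 0, 0], [0, 0, 0], [0, 0, 0], [0, 0, 0], [0, 0, 0]]}}

```text
clock: 1.78
position: [0.5924, 0.1012, 0.0624]
tool_rot: [3.141, -0.0, 1.806]
force: [-3.2, 0.4, -0.5]
grip_width: -0.0
```

{"fn": "arm_command", "kwargs": {"gripper": [0, 0, 0, 0], "slide": [[0, 1, 0], [0, 2, 0], [0, 2.5, 0], [0, 2.7, 0]], "turn": [[0, 0, 0], [0, 0, 0], [0, 0, 0], [0, 0, 0]]}}

```text
clock: 2.28
position: [0.6158, 0.1067, 0.0611]
tool_rot: [-3.137, 0.0, 1.806]
force: [-22.3, -4.4, 16.1]
grip_width: 0.0001
```

It is at the stop: −22 N, and tool travel matches. I back off, rise and look into the bay.

{"fn": "arm_command", "kwargs": {"gripper": [0, 0, 0, 0, 0], "slide": [[0, -1, 0], [0, -1.5, -4], [0, -4, -9], [0, -6.5, -13], [0, -7, -15]], "turn": [[0, 0, 0], [0, 0, 0], [0, 0, 0], [0, 0, 0], [0, 0, 0]]}}

```text
clock: 2.9
position: [0.5493, 0.0906, 0.2138]
tool_rot: [3.139, 0.0, 1.806]
force: [1.2, -0.2, 1.3]
grip_width: 0.0001
```

```bash
python3 - <<'E'
from workcell import bot, vision
import cv2,numpy as np
print(bot.observe()["position"])
c=vision.camera_model("wrist");cv2.imwrite("pics/w2.png",vision.grab_frame("wrist")); np.savez("pics/w2.npz",mtx=c["mtx"],T=c["T"])
E
```

```text
[0.54925517 0.09059503 0.21381591]
```

View pics/w2.png

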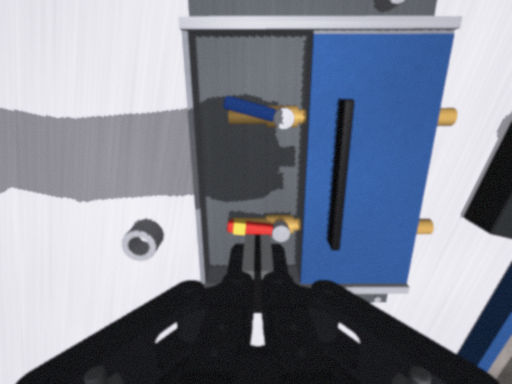

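The cover is fully back. The red handle is at the right-hand place (hub (281,232), yellow tip (229,227)), and the blue one is at the left (hub (285,117), tip (226,102)).

```bash
python3 - <<'E'
from h import *
d=np.load("pics/w2.npz"); f=cv2.imread("pics/w2.png"); yaw=.235; o=np.array([.606,.105])
hsv=cv2.cvtColor(f,cv2.COLOR_BGR2HSV)
red=cv2.inRange(hsv,(0,150,70),(8,255,255))|cv2.inRange(hsv,(172,150,70),(180,255,255))|cv2.inRange(hsv,(25,150,100),(35,255,255))
red[:200]=0
blue=cv2.inRange(hsv,(100,120,20),(130,255,255)); blue[:,300:]=0; blue[150:]=0; blue[:,:215]=0
for n,m in(("red",red),("blue",blue)):
    k,l,s,c=cv2.connectedComponentsWithStats(m); i=1+np.argmax(s[1:,4])
    b=cv2.boxPoints(cv2.minAreaRect(np.argwhere(l==i)[:,::-1].astype(np.float32)))
    w=ray(d,b,.041); print(n,s[i],b.round().tolist(),"box mm",(box(yaw,o,w)*1e3).round(1).tolist())
for n,p,z in(("hubR",(281,232),.044),("hubB",(285,117),.044),("lip face ends",(340,99),.074),("lip",(330,248),.074),("guideL front",(183,24),.054),("guideL rear",(459,24),.054),("front rim",(192,40),.046),("front rim",(204,270),.046),("bush",(140,243),.035)):
    w=ray(d,p,z); print(n,w.round(4)[0],(box(yaw,o,w)*1e3).round(1))
E
```

```text
red [246 221  27  15 304] [[245.0, 234.0], [247.0, 221.0], [272.0, 223.0], [271.0, 237.0]] box mm [[-73.5, -78.7], [-71.5, -61.5], [-40.9, -65.3], [-42.4, -82.6]]
blue [223  96  52  25 649] [[222.0, 108.0], [225.0, 95.0], [275.0, 107.0], [272.0, 121.0]] box mm [[-95.6, 67.5], [-91.6, 80.6], [-39.8, 67.8], [-43.2, 54.4]]
hubR [0.5936 0.0249 0.044 ] [[-30.7 -75. ]]
hubB [0.5634 0.1547 0.044 ] [[-29.8  58.2]]
lip face ends [0.6055 0.1838 0.074 ] [[17.9 76.8]]
lip [0.6447 0.0325 0.074 ] [[ 20.8 -79.5]]
guideL front [0.4493 0.2139 0.054 ] [[-127.1  142.4]]
guideL rear [0.6966 0.2729 0.054 ] [[127.2 142.2]]
front rim [0.4576 0.2036 0.046 ] [[-121.3  130.4]]
front rim [ 0.5136 -0.0466  0.046 ] [[-125.1 -125.9]]
bush [ 0.4291 -0.0342  0.035 ] [[-204.4  -94.2]]
```

The hub lies at box (−30.7, −75), matching the nominal (−30, −74), and the handle angle is about 0.12. I go to box (−75, −104), right of the handle, and stop above the rim.

{"fn": "arm_command", "kwargs": {"gripper": [0, 0, 0, 0, 0], "slide": [[-4, -0.6, 0], [-8, -1.3, 2], [-10.3, -1.6, 6], [-10.3, -1.6, 11], [-10.3, -1.6, 14.5]], "turn": [[0, 0, 0], [0, 0, 0], [0, 0, 0], [0, 0, 0], [0, 0, 0]]}}

```text
clock: 3.58
position: [0.5577, -0.0133, 0.0643]
tool_rot: [-3.141, -0.0, 1.806]
force: [0.8, 0.4, 0.1]
grip_width: -0.0001
```

```bash
python3 - <<'E'
from workcell import bot, vision
from h import *
s=bot.observe();print(s["position"],box(.235,np.array([.606,.105]),s["position"]),s["qpos"])
c=vision.camera_model("wrist");cv2.imwrite("pics/w3.png",vision.grab_frame("wrist"))
E
```

```text
[ 0.55766219 -0.01333598  0.06431498] [-0.07456291 -0.10382832] [-0.02138829  0.65019036 -0.08477265  1.89765016  0.09096976  0.59813657
  0.07072581]
```

View pics/w3.png

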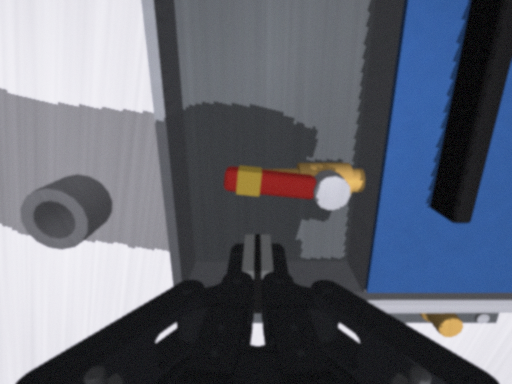

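The fingertips (258,240) are inside the bay, right of the red handle and level with its outer part, with a clear gap. I descend to 32 mm.

{"fn": "arm_command", "kwargs": {"gripper": [0, 0, 0], "slide": [[0, 0, 2], [0, 0, 3.2], [0, 0, 3.2]], "turn": [[0, 0, 0], [0, 0, 0], [0, 0, 0]]}}

```text
clock: 4.0
position: [0.5582, -0.0129, 0.0342]
tool_rot: [-3.141, -0.0, 1.806]
force: [0.4, -0.3, 0.3]
grip_width: -0.0002
```

{"fn": "arm_command", "kwargs": {"gripper": [0, 0, 0, 0, 0], "slide": [[1.2, -0.2, 0.2], [2.4, -0.5, 0.2], [3.4, -0.6, 0.2], [4.4, -0.5, 0.2], [5.4, 0, 0.2]], "turn": [[0, 0, 0], [0, 0, 0], [0, 0, 0], [0, 0, 0], [0, 0, 0]]}}

```text
clock: 4.62
position: [0.5456, 0.0402, 0.0324]
tool_rot: [-3.141, 0.0, 1.806]
force: [-0.8, -4.0, 1.9]
grip_width: 0.0003
```

{"fn": "arm_command", "kwargs": {"gripper": [0, 0, 0, 0, 0], "slide": [[1, 0.6, 0], [1.7, 1.4, 0], [2.1, 2.2, 0], [2.1, 2.6, 0], [2.1, 2.8, 0]], "turn": [[0, 0, 0], [0, 0, 0], [0, 0, 0], [0, 0, 0], [0, 0, 0]]}}

```text
clock: 5.25
position: [0.5655, 0.0669, 0.0316]
tool_rot: [-3.136, -0.001, 1.807]
force: [-21.2, 1.6, 13.2]
grip_width: 0.0
```

At −21 N the handle is against its stop. I retreat and look.

{"fn": "arm_command", "kwargs": {"gripper": [0, 0, 0, 0, 0], "slide": [[0, -1.5, 0], [0, -2, -3], [0, -2, -8], [0, -2, -13], [0, -2, -17]], "turn": [[0, 0, 0], [0, 0, 0], [0, 0, 0], [0, 0, 0], [0, 0, 0]]}}

```text
clock: 5.88
position: [0.5492, 0.0621, 0.2045]
tool_rot: [3.14, -0.0, 1.806]
force: [1.0, -0.2, 0.4]
grip_width: 0.0002
```

```bash
python3 - <<'E'
from workcell import bot, vision
from h import *
s=bot.observe();print(s["position"],s["force"])
c=vision.camera_model("wrist");f=vision.grab_frame("wrist");cv2.imwrite("pics/w4.png",f); d=c
hsv=cv2.cvtColor(f,cv2.COLOR_BGR2HSV); yaw=.235; o=np.array([.606,.105])
r=cv2.inRange(hsv,(0,150,70),(35,255,255))
red=cv2.inRange(hsv,(0,150,70),(8,255,255))|cv2.inRange(hsv,(172,150,70),(180,255,255))
blue=cv2.inRange(hsv,(100,120,20),(130,255,255)); blue[:,305:]=0
for n,m in(("red",red),("blue",blue)):
    k,l,s,c=cv2.connectedComponentsWithStats(m); i=1+np.argmax(s[1:,4])
    b=cv2.boxPoints(cv2.minAreaRect(np.argwhere(l==i)[:,::-1].astype(np.float32)))
    print(n,s[i],(box(yaw,o,ray(d,b,.041))*1e3).round(1).tolist())
E
```

```text
[0.54919012 0.06208863 0.2045378 ] [ 0.99227946 -0.19499656  0.3930377 ]
red [282 179  13  27 328] [[-38.6, -35.0], [-25.5, -35.1], [-24.3, -65.7], [-37.8, -65.6]]
blue [228  66  55  27 746] [[-95.6, 67.2], [-91.6, 80.0], [-39.9, 67.4], [-43.3, 54.2]]
```

View pics/w4.png

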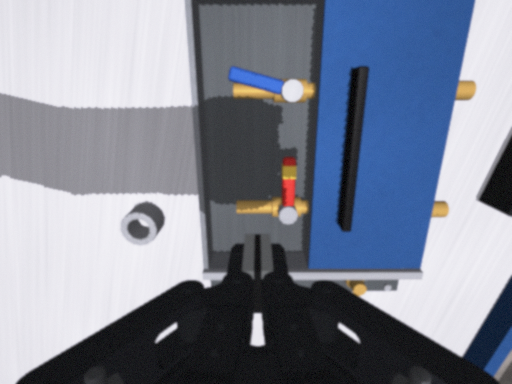

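The red handle (hub (288,214), tip (290,160)) lies across its pipe at about 1.54 rad. The blue outline is within 1 mm of before, the cover is back, and the bush and coupler stand. I hand in.

```bash
python3 -c "
from workcell import job_done
print(job_done())"
```

```text
the job is handed in; nothing more can be done
None
```

I slid the blue cover back to its stop and pushed the red handle round to its stop. I then pulled the arm clear and handed the job in at about 6 s of the 42 s allowed; no verdict is reported.

- **Cover:** the push ended against the stop at about 22 N. A picture afterwards put it at about 0.120–0.123 m, and it needs at least 0.11 m.
- **Red handle:** the push ended against the stop at about 21 N. The last picture puts it at about 1.54 rad, and it needs at least 1.45.
- **Blue handle:** its outline is within 1 mm of its place before the red handle was pushed. I did not measure it before the cover was opened.
- **Loose things:** the bush and coupler were still standing in the last picture, though I did not measure them again. The plug, shaft, stand and rack were not in that picture, but the tool did not go near them.
- **Contact:** the arm was clear of everything at hand-in, with the tool about 0.2 m up and about 1 N on it.

No check failed or disagreed beyond the few millimetres of camera error.

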